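# Helmet crest from the parts box

### The arm

A 6-joint arm with a two-finger parallel gripper is mounted at the origin on the work surface. World frame = base frame: x ahead of the robot, y to its left, z up, the work surface at z = 0. Lengths are in mm, angles in rad, forces in N, time in s.
With the tool pointing down it reaches from about 300 to 950 mm from the base axis. Payload 3.1 kg.
Tool frame: the origin (TCP) lies between the finger pads; the fingertips stand 8 mm ahead of it and the grasp point (between the pads) lies 11 mm behind it; x points along the fingers, y is the direction in which the jaws open and shut, and the axes are right-handed (so a half turn about x gives the same grasp; the last joint's range is limited). The gripper opens to 85 mm and grips with 20 to 120 N. Pads are 22 mm wide; open, the fingers measure 114 mm over their backs; the gripper's body (76 mm by 85 mm) begins 54 mm behind the grasp point. The pads swing forward as they close: fully open they stand 13 mm farther back than shut.
Start: joints at [-1.205, 0.308, 1.634, -0, 1.2, -0.07], TCP at [263.81, -566.601, 239.272] pointing down, gripper open.
Joint ranges: [-3.06, 3.06], [-0.79, 1.96], [0.05, 2.63], [-1.19, 4.34], [0.05, 2.64], [-2.94, 2.94]. Speed limits (rad/s): [2.79, 2.79, 3.14, 3.14, 3.14, 3.14].

### API

Orientations are given as a unit quaternion [w, x, y, z].
In Python, from plant import env gives the robot as it stands. The module is installed in compiled form; this text tells all that it offers.
- The arm moves only by the tool move_arm, never from a script. Its argument "deltas" is one flat list of numbers, 7 for each row, row after row: the opening, from 0 (shut) to 1 (fully open), then the shift along the world's x, y, z in m, then the turn, a rotation vector about the world's x, y, z in units of 6 degrees (1.0 is 6 degrees). A call has 1 to 12 rows; each row shifts and turns the commanded pose from where the row before left it; what a row does not reach is not made up. A row lasts 1/12 s, in which the tool goes at most 41.7 mm and 7.16 degrees, less where a joint would pass 70% of its speed; a pose out of reach is approached as far as the arm can. A call is refused whole if a number of a shift passes 0.0417 or a number of a turn 1, either way. A call with a gripper value outside its range is refused whole. The fingers move at their own pace and stop on an object; "newtons" is the grip in N (left out, the last holds). Time passes only in rows, so rows that do not move let the fingers close. It gives the time, the measured TCP pose, the force and the opening at its end, in the units of the state.
- env.observe(): the state, without advancing time (a new reading comes with each control period).
- env.camera(name): name is "scene" or "top" or "wrist"; returns a dict with "image" (480x640x3 uint8, red, green, blue), "intrinsics" (3x3 intrinsics, pixels), "pose" (4x4, takes a point from camera to world coordinates); the wrist camera has in their place "T_tool_cam" (4x4, takes a point from camera to tool coordinates, whose origin is the TCP and whose axes are the tool frame's). Camera axes: x right, y up, looking along -z (the intrinsics and any distortion apply to the point x, -y, -z); pixel columns grow to the right and rows downward; lengths in mm; the calibration is good to about 2 mm. A picture is of the moment at which its call begins: read the wrist's pose just before it. There is no depth.
- env.finish_job(): hands the job in, once; it reports no verdict.
Trained networks look in the newest picture that a camera, given by its name, has taken for a name from the list of things; names that differ only in an ending like _2 or _b are one class to them, and where a whole thing is asked for, a point or a joint stands for the part that bears it (a point fixed in the world has none). Each returns a list of dicts, best first, with "p" (0 to 1); they miss things now and then, are a little off and sometimes report something else, mostly with a low value. They report only what shows in the picture. A call takes as long as a camera call. They do not tell look-alikes from the thing itself.
- env.look_for(camera, target): "location" ([column, row] in pixels, amid what is visible of it).
- env.trace(camera, target): "pixels" (480x640 bool, what is visible of it) and "location" ([column, row] in pixels, amid what is visible of it).
- env.tip_of(camera, target): "location" ([column, row] in pixels: a listed point, or the origin of a listed thing).
The state is a dict: "time": time; "qpos": joint angles; "qvel": joint speeds; "joint_efforts": joint torques, N m; "tool_pos": TCP position; "ee_rot": TCP orientation; "wrist_force": force on the tool from outside, world axes, zero at the start; "moment": the same for the moment, N m; "opening": finger opening in mm.
Only numpy, scipy, OpenCV 4.12 (cv2) and the standard library are available. Lean on these libraries where they do the work, as an engineer would, in place of code of your own. Each camera call takes 0.05 s, during which the arm holds its last target.

### The job

Lift the lid off the green parts box and set it down flat on the bare table beside the box, handle up. Then lift the brass boar figure out of the box and stand it upright in the middle of the red-topped round stand, leaving the steel boar standing in its place in the box. Set things down rather than dropping them, and let go of everything.

Things in the scene. Friction and masses are not known exactly. Their poses are not given: they have to be found in the camera images.
- lid: Loose lid closing the green box, 0.3 kg. Origin: centre of its underside, 58 mm up at start, 0 when laid on the table; x along its long side. Upwards: wooden slab 190x130x6 mm, loose inside the box mouth; green panel 228x168x8; wooden rail grip in its middle, 80 (x) x 18 (y), 14 to 54 mm above the origin. Box squarely below it: outside 220 (x) x 160 x 64 high, 6 mm walls and floor, fixed.
- brass_boar: Brass (yellow) boar figure, 0.2 kg, hidden upright in the closed box, on its floor, in the half nearer to or farther from the robot, roughly along the box's long side. Origin: centre of the underside of its base plate (62 x 36 x 5 mm); z up, x to the snout. Body to pinch across: 24 mm wide (y), 48 long, 20 to 42 mm above the origin. Overall 47 mm tall, 69 mm long with snout.
- steel_boar: Steel (silver grey) boar figure, same shape, size and axes as the brass one, standing in the other half of the box, about 100 mm from it. It stays there.
- stand: Fixed round dark wooden stand with a flat red top, 140 mm across, on the robot's left (the box is on its right). Origin: centre of its underside, on the table; z up; top 25 mm above it. The table between box and stand is bare, at least 280 mm wide, at the box's distance from the robot; a tin stands beyond, a hammer lies on the robot's side.
Mind the look-alikes: they are no part of the job. What is shaped like the stand but pink or white is not meant.

How it is judged (in metres and radians):
On the way:
1. the lid lies flat on the table, handle up, off the box (distance of lid from where it was at the start of the episode above 0.12 m and height (world z) of lid below 0.02 m and angle between lid's own z axis and vertical below 0.12 rad), for 0.2 s.
At the end, for the whole second after the job is handed in: Lid flat on the table (7 deg), handle up, over 120 mm from its start; brass boar upright (7 deg) on the red top within 30 mm of the stand's axis; steel boar upright (8 deg) in the box within 30 mm of its start; lid and brass boar at rest (all of step 1 and linear speed of each of lid, brass_boar below 0.02 m/s and horizontal distance between brass_boar and stand below 0.03 m and z of brass_boar in the frame of stand between 0.02 and 0.03 m and angle between brass_boar's own z axis and vertical below 0.12 rad and distance of steel_boar from where it was at the start of the episode below 0.03 m and angle between steel_boar's own z axis and vertical below 0.15 rad); the robot touches nothing.
It fails at once if the steel boar is lifted out of its place (more than 20 mm up) (height (world z) of steel_boar above 0.026 m).
It fails at once if the brass boar is let go more than 20 mm above the stand's top (horizontal distance between brass_boar and stand below 0.08 m and z of brass_boar in the frame of stand above 0.045 m and contact force between the fingers and brass_boar below 0.05 N).
It fails at once if the lid is let go, away from the box, more than 30 mm above the table (distance of lid from where it was at the start of the episode above 0.12 m and height (world z) of lid above 0.03 m and contact force between the fingers and lid below 0.05 N).
It also fails if it takes over 64 s, if anything falls off the work surface, if the arm or the gripper's body presses on something with over 40 N, if the wrist force passes 120 N, or if a joint passes its speed limit or range.

## Working session

There is one attempt and no reset: what is moved stays moved. The work goes in short steps, Python scripts to look and compute and a tool call to move; the robot and the scene stay as the last step left them, time stands still between calls to the robot, and variables do not carry over. Pictures are saved under pics/ and viewed, and the job is handed in when it is done.

Besides the shell and the picture viewer there is one more tool, called after "Call:" in YAML: its name, and indented under it one key for each argument. move_arm: Moves the arm, as the interface text tells. Its arguments: {"type":"object","properties":{"deltas":{"type":"array","items":{"type":"number"}},"newtons":{"type":"number"}},"required":["deltas"]}

```bash
mkdir -p pics
python3 - <<'E'
from plant import env
import cv2
s=env.observe(); print(s)
for n in ("scene","top","wrist"):
    c=env.camera(n); cv2.imwrite(f"pics/{n}0.png",c["image"][:,:,::-1])
    print(n,c["intrinsics"].round(1).tolist(),(c.get("pose") if "pose" in c else c["T_tool_cam"]).round(3).tolist(),c.keys())
    for t in ("lid","stand","brass_boar","steel_boar"):
        print(t,[(round(d["p"],2),[round(float(v)) for v in d["location"]]) for d in env.look_for(n,t)],[(round(d["p"],2),[round(float(v),1) for v in d["location"]]) for d in env.tip_of(n,t)])
E
```

```text
{'time': 0.0, 'qpos': array([-1.20469287e+00,  3.08996510e-01,  1.63519367e+00, -5.84764130e-06,
        1.19968941e+00, -6.96934378e-02]), 'qvel': array([ 1.13609936e-03,  2.03652049e-04,  8.36667547e-04,  3.93477423e-05,
       -7.92438263e-04,  1.28339114e-03]), 'joint_efforts': array([ 4.88928407e-06, -4.15252876e+01, -2.76664191e+01, -6.89210924e-05,
        1.03505555e-02,  1.34514458e-06]), 'tool_pos': array([ 263.52250352, -565.84295487,  238.0489478 ]), 'ee_rot': array([-0.15206233, -0.69026456, -0.15366114,  0.69050716]), 'wrist_force': array([0.64675967, 0.44276364, 0.15499868]), 'moment': array([0.02944143, 0.06540112, 0.04794729]), 'opening': 85.24816328518183}
scene [[445.3, 0.0, 325.4], [0.0, 445.3, 240.4], [0.0, 0.0, 1.0]] [[-0.709, -0.468, 0.528, 970.909], [0.705, -0.481, 0.521, 586.203], [0.011, 0.741, 0.671, 679.351], [0.0, 0.0, 0.0, 1.0]] dict_keys(['image', 'intrinsics', 'pose'])
lid [(0.73, [198, 188])] [(0.63, [201.9, 187.5])]
stand [(0.95, [451, 276]), (0.79, [501, 426]), (0.66, [384, 334])] [(0.74, [497.5, 426.1]), (0.63, [382.1, 336.2]), (0.56, [448.1, 279.0])]
brass_boar [] []
steel_boar [] []
top [[505.0, 0.0, 324.2], [0.0, 505.0, 236.2], [0.0, 0.0, 1.0]] [[-0.015, 0.998, -0.059, 415.426], [-1.0, -0.016, -0.01, 125.233], [-0.011, 0.058, 0.998, 1365.29], [0.0, 0.0, 0.0, 1.0]] dict_keys(['image', 'intrinsics', 'pose'])
lid [(0.97, [469, 211])] [(0.55, [464.5, 207.7])]
stand [(0.79, [259, 299]), (0.68, [254, 220]), (0.56, [172, 219])] [(0.97, [258.7, 299.0]), (0.7, [257.2, 220.6]), (0.59, [173.4, 218.0])]
brass_boar [] []
steel_boar [] []
wrist [[360.2, 0.0, 318.5], [0.0, 360.2, 244.8], [0.0, 0.0, 1.0]] [[-0.001, 0.306, -0.952, -134.117], [1.0, -0.0, -0.001, -0.656], [-0.0, -0.952, -0.306, -78.424], [0.0, 0.0, 0.0, 1.0]] dict_keys(['image', 'intrinsics', 'T_tool_cam'])
lid [] []
stand [] []
brass_boar [] []
steel_boar [] []
```

View pics/top0.png

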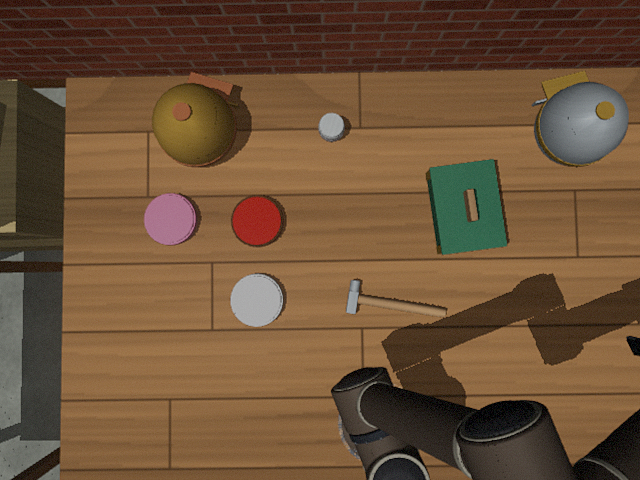

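View pics/scene0.png

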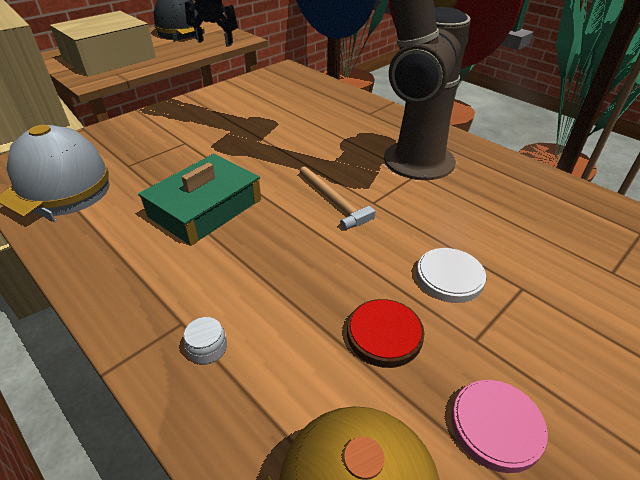

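View pics/wrist0.png

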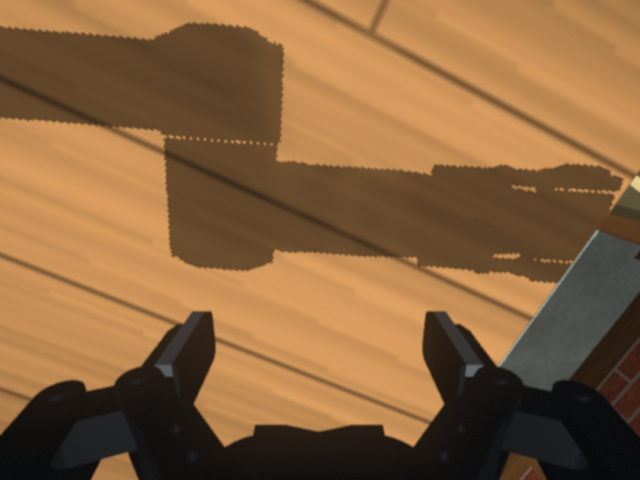

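Stand candidates in the top picture: red (257,221), pink (170,219) and white (258,300). The red one fits, being "flat red top" on the dark wooden body. The lidded green box is at (469,207). Next I'll measure both and check the crop.

```bash
cat > h.py <<'E'
import numpy as np, cv2
from plant import env
def ray(c,uv,pose=None):
    P=c["pose"] if pose is None else pose; K=c["intrinsics"]
    d=np.array([(uv[0]-K[0,2])/K[0,0],-(uv[1]-K[1,2])/K[1,1],-1.0]); return P[:3,3],P[:3,:3]@d
def at_z(c,uv,z,pose=None):
    o,d=ray(c,uv,pose); return o+d*(z-o[2])/d[2]
def proj(c,p,pose=None):
    P=c["pose"] if pose is None else pose;K=c["intrinsics"]
    q=P[:3,:3].T@(np.asarray(p,float)-P[:3,3]); return K[0,2]+K[0,0]*q[0]/-q[2],K[1,2]-K[1,1]*q[1]/-q[2]
def R_of(q):
    from scipy.spatial.transform import Rotation as R
    return R.from_quat([q[1],q[2],q[3],q[0]])
def wpose(c,s):
    T=np.eye(4);T[:3,:3]=R_of(s["ee_rot"]).as_matrix();T[:3,3]=s["tool_pos"];return T@c["T_tool_cam"]
E
python3 - <<'E'
from h import *
for n in ("top","scene"):
    c=env.camera(n); im=c["image"]; hsv=cv2.cvtColor(im,cv2.COLOR_RGB2HSV)
    red=((hsv[...,0]<6)|(hsv[...,0]>175))&(hsv[...,1]>200)&(hsv[...,2]>100)
    # biggest component
    k,l,st,ce=cv2.connectedComponentsWithStats(red.astype(np.uint8)); i=1+st[1:,4].argmax()
    ct=cv2.findContours((l==i).astype(np.uint8),0,1)[0][0]
    w=np.array([at_z(c,p[0],25)[:2] for p in ct],np.float32); print(n,"red",st[i],cv2.minEnclosingCircle(w), at_z(c,ce[i],25))
    t=env.trace(n,"lid")[0]["pixels"]
    g=(hsv[...,0]>65)&(hsv[...,0]<90)&(hsv[...,1]>120)&cv2.dilate(t.astype(np.uint8),np.ones((9,9))).astype(bool)
    m=(g|t).astype(np.uint8)
    k,l,st,ce=cv2.connectedComponentsWithStats(m);i=1+st[1:,4].argmax()
    ct=max(cv2.findContours((l==i).astype(np.uint8),0,1)[0],key=cv2.contourArea)
    w=np.array([at_z(c,p[0],72)[:2] for p in ct],np.float32); print("lid",cv2.minAreaRect(w))
    # rail: non green inside
    x0,y0,ww,hh=st[i][:4]; rail=np.zeros_like(m); cv2.drawContours(rail,[cv2.convexHull(ct)],-1,1,-1)
    rail=(cv2.erode(rail,np.ones((9,9)))>0)&(hsv[...,0]<30)&(hsv[...,2]>120 if n=="top" else hsv[...,2]>90)
    ys,xs=np.nonzero(rail)
    if len(xs):
        w=np.array([at_z(c,p,112)[:2] for p in zip(xs,ys)],np.float32);print("rail",len(xs),cv2.minAreaRect(w))
    a=np.hstack([cv2.resize(im[160:300,130:310] if n=="top" else im[280:380,320:449],(400,310)),cv2.resize(im[140:260,410:530] if n=="top" else im[140:250,130:270],(310,310))])
    cv2.imwrite(f"pics/crop_{n}.png",a[:,:,::-1])
    cs=im[:1]
E
```

```text
top red [ 233  197   48   48 1216] ((539.4296264648438, 319.58416748046875), 63.878849029541016) [543.27228607 317.56686282  25.        ]
lid ((561.1178588867188, -227.9554443359375), (233.01185607910156, 180.6529083251953), 6.791220664978027)
rail 197 ((561.6902465820312, -231.18019104003906), (77.29851531982422, 15.862051963806152), 6.854027271270752)
scene red [ 351  300   71   58 3213] ((541.9097290039062, 318.4905700683594), 64.2030258178711) [544.32166126 321.27257441  25.        ]
lid ((571.8702392578125, -216.66836547851562), (244.08154296875, 192.21351623535156), 6.0727667808532715)
rail 459 ((575.9234619140625, -205.19773864746094), (102.1607666015625, 62.56704330444336), 6.757197380065918)
```

```bash
python3 -c "
import cv2,numpy as np
cv2.imwrite('pics/crops.png',np.vstack([cv2.imread('pics/crop_top.png'),cv2.imread('pics/crop_scene.png')])[:600])"
```

```text
(no output)
```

View pics/crop_top.png

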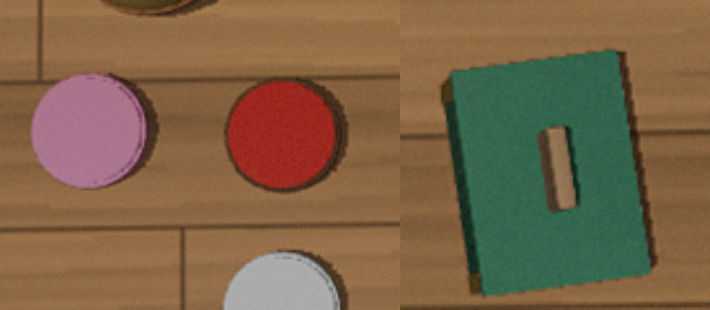

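View pics/crop_scene.png

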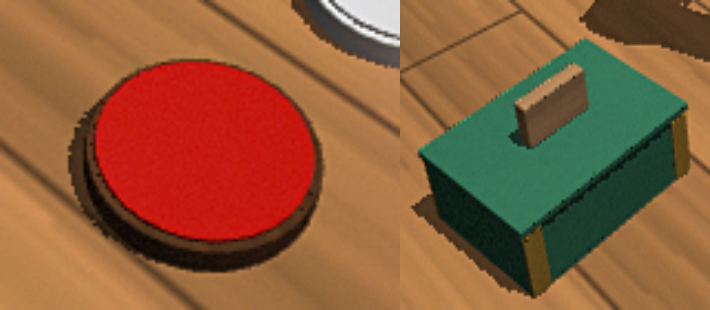

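The red stand is confirmed in both views, at about (543,319). The lid rail is centred at (562,-231) with yaw 6.8°. The two views agree and the sizes fit.

```bash
cat >> h.py <<'E'
def plan(target,yaw,show=True):
    """target TCP mm, jaw-axis (tool y) yaw deg, tool down -> shift in m and rotvec in 6deg units"""
    from scipy.spatial.transform import Rotation as R
    s=env.observe(); best=None
    for k in (0,180):
        a=np.radians(yaw+k); y=np.array([np.cos(a),np.sin(a),0]); x=np.array([0,0,-1.]); M=np.c_[x,y,np.cross(x,y)]
        r=(R.from_matrix(M)*R_of(s["ee_rot"]).inv()).as_rotvec()
        if best is None or np.linalg.norm(r)<np.linalg.norm(best): best=r
    print("pos",s["tool_pos"].round(1),"shift m",((np.array(target)-s["tool_pos"])/1000).round(4),"turn",(np.degrees(best)/6).round(3),"q",s["qpos"].round(2),"t",round(s["time"],2))
E
python3 - <<'E'
from h import *
plan([562,-231,200],96.8)
c=env.camera("top")
for uv in((355,283),(355,312),(445,312),(332,127)):print(at_z(c,uv,15).round())
E
```

```text
pos [ 263.8 -566.6  239.3] shift m [ 0.2982  0.3356 -0.0393] turn [ 0.     0.    -3.028] q [-1.2   0.31  1.63 -0.    1.2  -0.07] t 1.55
[368.  59.  15.]
[292.  61.  15.]
[ 288. -178.   15.]
[791. 113.  15.]
```

Call:
move_arm:
  deltas: [1, 0.02485, 0.028, -0.0033, 0, 0, -0.2523, 1, 0.02485, 0.028, -0.0033, 0, 0, -0.2523, 1, 0.02485, 0.028, -0.0033, 0, 0, -0.2523, 1, 0.02485, 0.028, -0.0033, 0, 0, -0.2523, 1, 0.02485, 0.028, -0.0033, 0, 0, -0.2523, 1, 0.02485, 0.028, -0.0033, 0, 0, -0.2523, 1, 0.02485, 0.028, -0.0033, 0, 0, -0.2523, 1, 0.02485, 0.028, -0.0033, 0, 0, -0.2523, 1, 0.02485, 0.028, -0.0033, 0, 0, -0.2523, 1, 0.02485, 0.028, -0.0033, 0, 0, -0.2523, 1, 0.02485, 0.028, -0.0033, 0, 0, -0.2523, 1, 0.02485, 0.028, -0.0033, 0, 0, -0.2523]

```text
time: 2.6
tool_pos: [563.1, -229.1, 199.7]
ee_rot: [0.042, 0.706, 0.041, -0.706]
wrist_force: [0.1, -0.2, -0.8]
opening: 85.5
```

Call:
move_arm:
  deltas: [1, 0, 0, 0, 0, 0, 0, 1, 0, 0, 0, 0, 0, 0]

```text
time: 2.77
tool_pos: [563.0, -228.8, 199.4]
ee_rot: [-0.043, -0.706, -0.043, 0.706]
wrist_force: [-0.6, -0.2, -0.7]
opening: 85.3
```

Run:
```python
from h import *
plan([562,-231,87],96.8)
s=env.observe();c=env.camera("wrist");P=wpose(c,s);im=c["image"].copy()
# predicted rail-top outline
a=np.radians(6.8);ex=np.array([np.cos(a),np.sin(a),0]);ey=np.array([-np.sin(a),np.cos(a),0])
pts=[proj(c,np.array([562,-231,112])+sx*40*ex+sy*9*ey,P) for sx,sy in((1,1),(1,-1),(-1,-1),(-1,1))]
print(np.round(pts)); cv2.polylines(im,[np.int32(pts)],True,(255,0,0),1); cv2.imwrite("pics/w1.png",im[:,:,::-1])
```

```text
pos [ 563.  -228.8  199.4] shift m [-0.001  -0.0022 -0.1124] turn [-0.    -0.004 -0.041] q [-0.46  0.31  1.71 -0.    1.12  0.99] t 2.77
[[308. 196.]
 [338. 196.]
 [335. 312.]
 [309. 312.]]
```

View pics/w1.png

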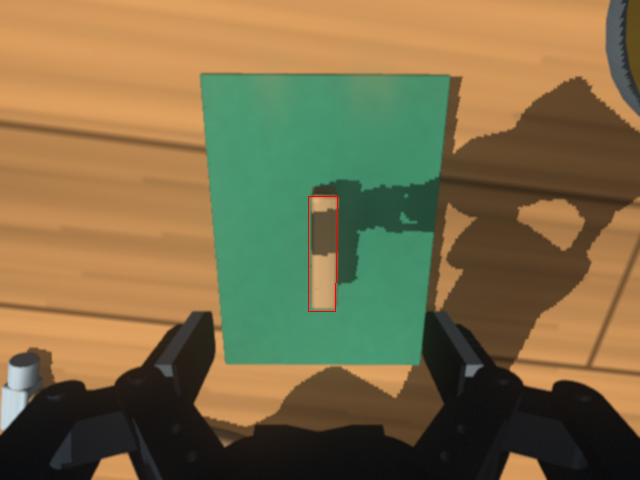

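The wrist view shows the rail at (309–337, 196–312), matching the prediction. Going down to grasp.

Call:
move_arm:
  deltas: [1, -0.001, -0.0015, -0.028, 0, 0, 0, 1, 0, 0, -0.028, 0, 0, 0, 1, 0, 0, -0.028, 0, 0, 0, 1, 0, 0, -0.028, 0, 0, 0, 0.5, 0, 0, 0, 0, 0, 0, 0, 0, 0, 0, 0, 0, 0, 0, 0, 0, 0, 0, 0, 0, 0, 0, 0, 0, 0, 0, 0, 0, 0, 0, 0, 0, 0, 0, 0, 0, 0, 0, 0, 0, 0, 0, 0, 0, 0, 0]
  newtons: 60

```text
invalid input
```

Call:
move_arm:
  deltas: [1, -0.001, -0.0015, -0.028, 0, 0, 0, 1, 0, 0, -0.028, 0, 0, 0, 1, 0, 0, -0.028, 0, 0, 0, 1, 0, 0, -0.028, 0, 0, 0, 0.5, 0, 0, 0, 0, 0, 0, 0, 0, 0, 0, 0, 0, 0, 0, 0, 0, 0, 0, 0, 0, 0, 0, 0, 0, 0, 0, 0, 0, 0, 0, 0, 0, 0, 0, 0, 0, 0, 0, 0, 0, 0]
  newtons: 60

```text
time: 3.65
tool_pos: [562.7, -233.0, 90.3]
ee_rot: [0.043, 0.707, 0.041, -0.704]
wrist_force: [0.8, -0.7, -2.3]
opening: 17.3
```

Call:
move_arm:
  deltas: [0, 0, 0, 0, 0, 0, 0, 0, 0, 0, 0.01, 0, 0, 0, 0, 0, 0, 0.015, 0, 0, 0, 0, 0, 0, 0.02, 0, 0, 0, 0, 0, 0, 0.015, 0, 0, 0, 0, 0, 0, 0, 0, 0, 0]
  newtons: 60

```text
time: 4.15
tool_pos: [563.2, -233.0, 151.4]
ee_rot: [0.043, 0.708, 0.041, -0.704]
wrist_force: [0.3, 0.2, -1.7]
opening: 17.1
```

Run:
```python
from h import *
plan([562,35,147],96.8)
c=env.camera("scene");cv2.imwrite("pics/s2.png",c["image"][:,:,::-1])
```

```text
pos [ 563.2 -233.   151.4] shift m [-0.0012  0.268  -0.0044] turn [ 0.027  0.054 -0.004] q [-0.46  0.37  1.74  0.    1.02  0.99] t 4.15
```

View pics/s2.png

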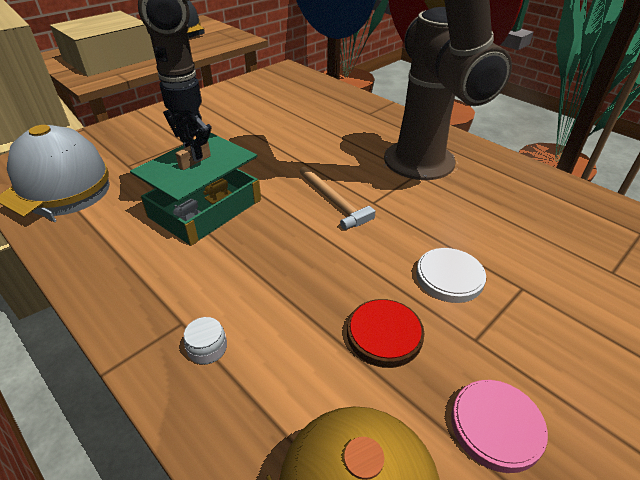

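The lid is up. The silver boar shows at the far end of the box (185,207) and the brass one at the near end (215,190). Moving the lid over the bare table.

Call:
move_arm:
  deltas: [0, 0, 0.01, 0, 0, 0, 0, 0, 0, 0.02, 0, 0, 0, 0, 0, 0, 0.029, 0, 0, 0, 0, 0, 0, 0.03, 0, 0, 0, 0, 0, 0, 0.03, 0, 0, 0, 0, 0, 0, 0.03, 0, 0, 0, 0, 0, 0, 0.03, 0, 0, 0, 0, 0, 0, 0.03, 0, 0, 0, 0, 0, 0, 0.03, 0, 0, 0, 0, 0, 0, 0.02, 0, 0, 0, 0, 0, 0, 0.01, 0, 0, 0, 0, 0, 0, 0, 0, 0, 0, 0]

```text
time: 5.2
tool_pos: [559.3, 39.3, 146.1]
ee_rot: [-0.043, -0.705, -0.043, 0.707]
wrist_force: [0.4, 0.2, -1.7]
opening: 17.5
```

Run:
```python
from h import *
plan([562,36,88],96.8)
s=env.observe()
for n in ("scene","top","wrist"):
    c=env.camera(n);cv2.imwrite(f"pics/{n}3.png",c["image"][:,:,::-1])
    for t in("lid","brass_boar","steel_boar"):print(n,t,[(round(d["p"],2),[round(float(v)) for v in d["location"]]) for d in env.tip_of(n,t)])
```

```text
pos [559.3  39.3 146.1] shift m [ 0.0027 -0.0033 -0.0581] turn [-0.006 -0.032 -0.031] q [-0.01  0.3   1.86  0.    0.99  1.44] t 5.2
scene lid []
scene brass_boar []
scene steel_boar [(0.83, [188, 220])]
top lid [(0.91, [363, 205])]
top brass_boar [(0.84, [467, 225])]
top steel_boar [(0.54, [454, 188])]
wrist lid [(0.55, [321, 289])]
wrist brass_boar [(0.88, [633, 319])]
wrist steel_boar []
```

View pics/scene3.png

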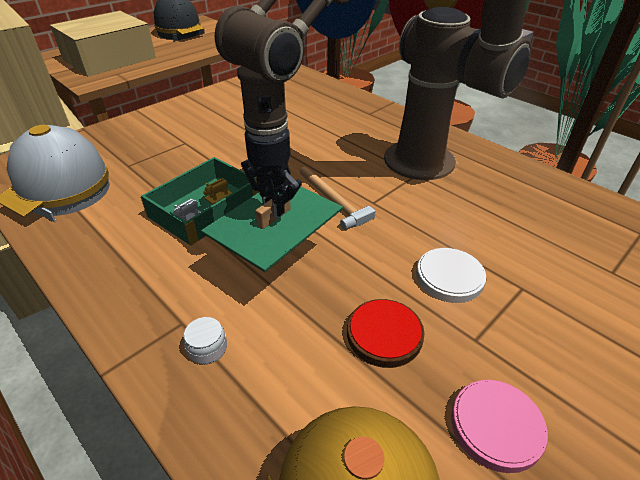

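View pics/wrist3.png

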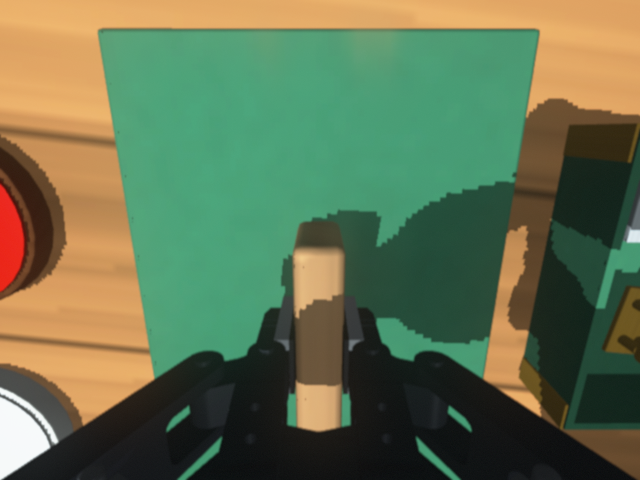

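View pics/top3.png

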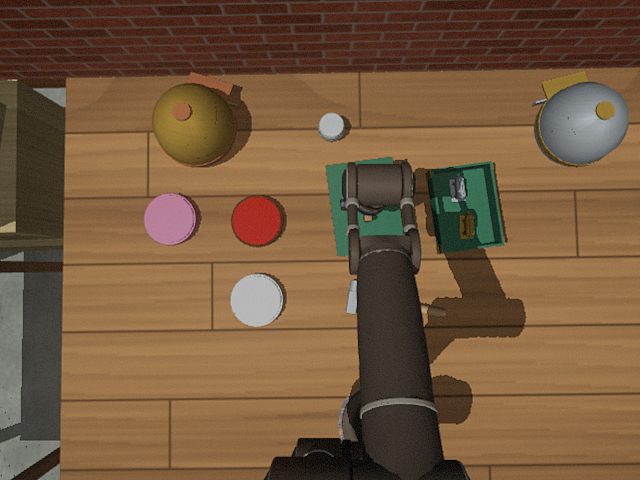

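Call:
move_arm:
  deltas: [0, 0, 0, -0.015, 0, 0, 0, 0, 0, 0, -0.025, 0, 0, 0, 0, 0, 0, -0.025, 0, 0, 0, 0, 0, 0, -0.02, 0, 0, 0, 0, 0, 0, -0.012, 0, 0, 0, 0, 0, 0, -0.008, 0, 0, 0, 0, 0, 0, -0.005, 0, 0, 0, 0, 0, 0, 0, 0, 0, 0, 0, 0, 0, 0, 0, 0, 0]

```text
time: 6.55
tool_pos: [561.9, 36.9, 38.4]
ee_rot: [0.042, 0.706, 0.042, -0.705]
wrist_force: [0.0, -0.1, -2.9]
opening: 17.3
```

Call:
move_arm:
  deltas: [0, 0, 0, -0.003, 0, 0, 0, 0, 0, 0, -0.002, 0, 0, 0, 0, 0, 0, 0, 0, 0, 0]

```text
time: 6.8
tool_pos: [561.3, 36.9, 33.1]
ee_rot: [0.042, 0.706, 0.042, -0.706]
wrist_force: [0.5, 0.0, -1.9]
opening: 17.1
```

Call:
move_arm:
  deltas: [0, 0, 0, -0.002, 0, 0, 0, 0, 0, 0, -0.002, 0, 0, 0, 0, 0, 0, 0, 0, 0, 0]

```text
time: 7.05
tool_pos: [561.6, 36.9, 32.1]
ee_rot: [-0.042, -0.706, -0.042, 0.706]
wrist_force: [-7.9, -0.3, 18.4]
opening: 17.2
```

The push-back shows the lid is on the table. Let go and rise.

Call:
move_arm:
  deltas: [0, 0, 0, 0.001, 0, 0, 0, 1, 0, 0, 0, 0, 0, 0, 1, 0, 0, 0, 0, 0, 0, 1, 0, 0, 0, 0, 0, 0, 1, 0, 0, 0, 0, 0, 0, 1, 0, 0, 0, 0, 0, 0, 1, 0, 0, 0.03, 0, 0, 0, 1, 0, 0, 0.04, 0, 0, 0, 1, 0, 0, 0.04, 0, 0, 0, 1, 0, 0, 0.04, 0, 0, 0, 1, 0, 0, 0.04, 0, 0, 0, 1, 0, 0, 0.02, 0, 0, 0]

```text
time: 8.05
tool_pos: [563.7, 36.9, 245.4]
ee_rot: [0.042, 0.709, 0.042, -0.703]
wrist_force: [0.8, -0.6, 0.5]
opening: 85.2
```

Run:
```python
from h import *
# rough boar positions via top view
c=env.camera("top");cv2.imwrite("pics/top4.png",c["image"][:,:,::-1])
for t in("brass_boar","steel_boar"):
    for d in env.tip_of("top",t): print(t,d["p"],at_z(c,d["location"],6).round(1))
    for d in env.look_for("top",t): print(t,d["p"],d["location"],at_z(c,d["location"],35).round(1))
plan([500,-235,230],96.8)
```

```text
brass_boar 0.62 [ 517.  -239.5    6. ]
brass_boar 0.66 [466.3, 225.3] [ 516.1 -235.7   35. ]
steel_boar 0.6 [ 614.5 -210.8    6. ]
steel_boar 0.66 [455.1, 187.8] [ 616.  -209.3   35. ]
pos [560.1  36.9 238.4] shift m [-0.0601 -0.2719 -0.0084] turn [ 0.    -0.022 -0.001] q [-0.01  0.19  1.79 -0.    1.17  1.44] t 8.3
```

View pics/top4.png

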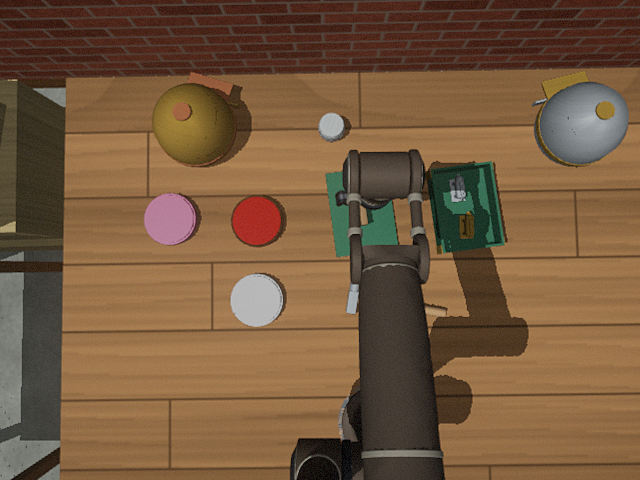

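Call:
move_arm:
  deltas: [1, -0.005, -0.0272, 0, 0, 0, 0, 1, -0.005, -0.0272, 0, 0, 0, 0, 1, -0.005, -0.0272, 0, 0, 0, 0, 1, -0.005, -0.0272, 0, 0, 0, 0, 1, -0.005, -0.0272, 0, 0, 0, 0, 1, -0.005, -0.0272, -0.008, 0, 0, 0, 1, -0.005, -0.0272, -0.008, 0, 0, 0, 1, -0.005, -0.0272, -0.008, 0, 0, 0, 1, -0.005, -0.0272, -0.008, 0, 0, 0, 1, -0.005, -0.0272, -0.008, 0, 0, 0, 1, 0, 0, 0, 0, 0, 0, 1, 0, 0, 0, 0, 0, 0]

```text
time: 9.3
tool_pos: [508.8, -235.2, 196.3]
ee_rot: [-0.04, -0.704, -0.042, 0.708]
wrist_force: [-0.2, 0.2, -0.2]
opening: 85.3
```

Run:
```python
from h import *
s=env.observe();c=env.camera("wrist");P=wpose(c,s);np.save("P5.npy",P)
cv2.imwrite("pics/w5.png",c["image"][:,:,::-1]); print(s["tool_pos"])
for t in("brass_boar","steel_boar"):
    for d in env.tip_of("wrist",t): print(t,d["p"],d["location"],at_z(c,d["location"],6,P).round(1))
    for d in env.trace("wrist",t): 
        m=d["pixels"]; ys,xs=np.nonzero(m); print(t,"mask",d["p"],m.sum(),xs.min(),xs.max(),ys.min(),ys.max(),d["location"])
```

```text
[ 508.76679503 -235.23236265  196.34565176]
brass_boar 0.68 [326.9, 210.3] [ 515.9 -241.     6. ]
brass_boar mask 0.82 2967 306 352 170 253 [327.6, 209.3]
steel_boar 0.74 [316.6, 89.3] [ 616.5 -219.9    6. ]
steel_boar mask 0.57 4009 295 340 28 129 [316.2, 80.5]
```

View pics/w5.png

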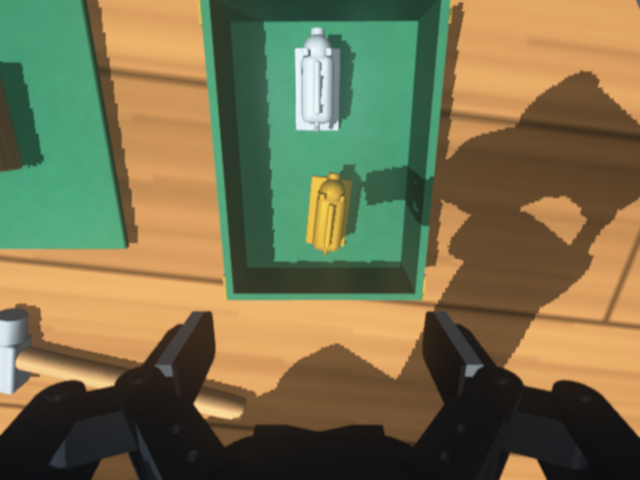

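The brass boar is at (328,210), gold and in the near half with its snout pointing away. The steel one is at (317,80), grey and in the far half. Enlarging to confirm and get the yaw.

Run:
```python
from h import *
c=env.camera("wrist");P=np.load("P5.npy");im=c["image"]
hsv=cv2.cvtColor(im,cv2.COLOR_RGB2HSV);print(hsv[210,325],hsv[235,312])
m=(hsv[...,0]>15)&(hsv[...,0]<32)&(hsv[...,1]>140)&(hsv[...,2]>60)
m[:150]=0;m[262:]=0;m[:,:290]=0;m[:,365:]=0
from scipy.optimize import minimize
gt=cv2.GaussianBlur(m.astype(np.float32),(0,0),1.0)
def hull(p):
    x,y,a=p;ex=np.array([np.cos(a),np.sin(a),0]);ey=np.array([-np.sin(a),np.cos(a),0]);o=np.array([x,y,6])
    f=lambda pts:np.array([proj(c,o+u*ex+v*ey+np.array([0,0,w]),P) for u,v,w in pts])
    base=f([(s*31,t*18,w) for s in(-1,1) for t in(-1,1) for w in(0,5)])
    body=f([(s*24,t*10,w) for s in(-1,1) for t in(-1,1) for w in(24,42)])
    return base,body
S=8
def mask(p):
    b=np.zeros((112*S,75*S),np.uint8)
    for h in hull(p):
        cv2.fillConvexPoly(b,cv2.convexHull(np.int32(np.round(((h-[290,150])+.5)*S))),255)
    return cv2.resize(b,(75,112),interpolation=cv2.INTER_AREA)/255.
def cost(p): return np.abs(mask((p[0],p[1],p[2]/100))-gt[150:262,290:365]).sum()
best=None
for a in(-5,0,5,10,-10):
    r=minimize(cost,[513,-239,a],method="Nelder-Mead",options=dict(initial_simplex=[[513,-239,a],[520,-239,a],[513,-232,a],[513,-239,a+6]]))
    print(r.x,np.degrees(r.x[2]/100),r.fun,m.sum())
    if best is None or r.fun<best.fun:best=r
p=best.x;K=6;cr=cv2.resize(im[150:262,290:365],None,fx=K,fy=K,interpolation=cv2.INTER_CUBIC)
for h in hull((p[0],p[1],p[2]/100)): cv2.polylines(cr,[cv2.convexHull(np.int32((h-[290,150]+.5)*K))],True,(255,0,0),1)
cv2.imwrite("pics/c5.png",cr[:595,:,::-1])
# box from floor/rim
plan([p[0],p[1],30],90+np.degrees(p[2]/100))
```

```text
[ 23 171 240] [ 22 174 228]
[ 513.1774491  -241.96504517    2.25519727] 1.2921328572741162 487.90976785755106 2421
[ 513.14241751 -241.28626915    6.59651482] 3.779524586421387 487.6415985884982 2421
[ 513.29269771 -240.52886249   10.20094433] 5.844710568745562 490.7677066288701 2421
[ 513.30270362 -241.74744338    3.96258581] 2.27039442658654 485.4987862833251 2421
[ 513.6357826  -241.60073058    1.45943196] 0.8361929163182081 488.48711807901896 2421
pos [ 511.3 -234.   199.7] shift m [ 0.002  -0.0077 -0.1697] turn [-0.001  0.001 -0.771] q [-0.51  0.23  1.82  0.    1.09  0.94] t 9.6
```

View pics/c5.png

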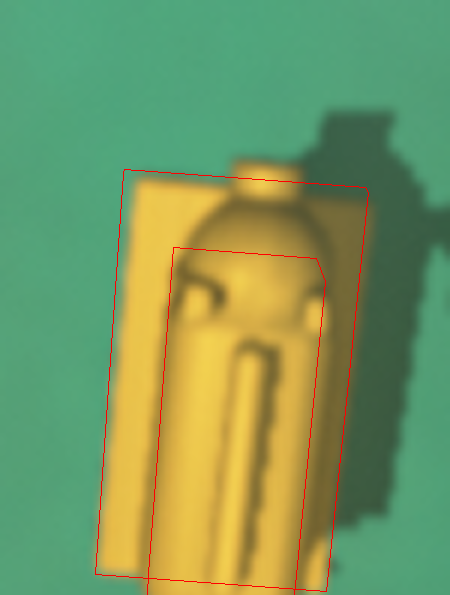

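Run:
```python
from h import *
pos=[];q=[];ims=[]
for i in range(8):
    s=env.observe();c=env.camera("wrist");pos.append(s["tool_pos"]);q.append(s["ee_rot"]*np.sign(s["ee_rot"][1]));ims.append(c["image"].astype(np.float32))
print(np.std(pos,0),np.mean(pos,0)); qm=np.mean(q,0);qm/=np.linalg.norm(qm)
P=wpose(c,dict(tool_pos=np.mean(pos,0),ee_rot=qm)); np.save("P6.npy",P)
im=np.mean(ims,0).astype(np.uint8)
hsv=cv2.cvtColor(im,cv2.COLOR_RGB2HSV)
def corners(name,pts):
    pass
# base plate corners seen in crop (full-res px)
for nm,uv in dict(farL=(290+135/6-.5,150+182/6-.5),nearL=(290+100/6-.5,150+572/6-.5)).items(): print(nm,at_z(c,uv,11,P).round(1))
# dorsal ridge
for nm,uv in dict(r1=(290+255/6-.5,150+345/6-.5),r2=(290+233/6-.5,150+580/6-.5)).items(): print(nm,at_z(c,uv,49,P).round(1))
K=6;cr=cv2.resize(im[165:262,285:365],None,fx=K,fy=K,interpolation=cv2.INTER_CUBIC)
cv2.imwrite("pics/c6.png",cr[:,:,::-1])
p1=at_z(c,(290+135/6-.5,150+182/6-.5),11,P);p2=at_z(c,(290+100/6-.5,150+572/6-.5),11,P);print(np.degrees(np.arctan2(*(p1-p2)[[1,0]])),np.linalg.norm(p1-p2))
```

```text
[0.09807774 0.29958479 0.08917398] [ 511.30552672 -234.502238    199.93197767]
farL [ 545.7 -224.1   11. ]
nearL [ 484.6 -225.6   11. ]
r1 [ 531.1 -242.6   49. ]
r2 [ 497.9 -243.9   49. ]
1.4104061290193235 61.046923895191014
```

View pics/c6.png

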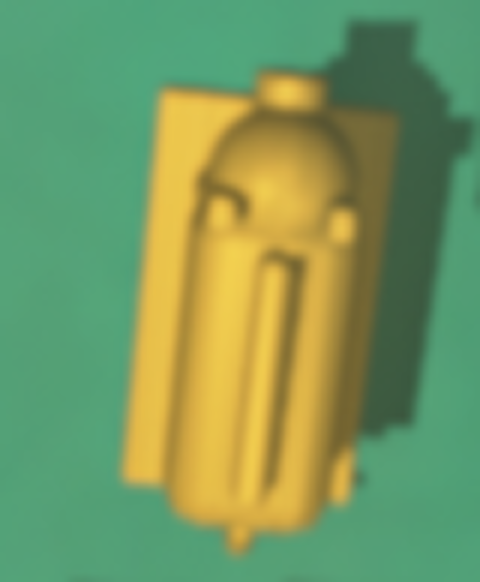

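The brass boar is confirmed: plate edge measures 61 mm (62 expected), centre (515.5,-242.6), yaw ≈1.7°. Descending.

Call:
move_arm:
  deltas: [0.75, 0.004, -0.008, -0.01, 0, 0, -0.43, 0.75, 0, 0, -0.03, 0, 0, -0.43, 0.75, 0, 0, -0.03, 0, 0, 0, 0.75, 0, 0, -0.03, 0, 0, 0, 0.75, 0, 0, 0, 0, 0, 0]

```text
time: 10.42
tool_pos: [510.1, -240.5, 93.5]
ee_rot: [-0.008, -0.703, -0.012, 0.711]
wrist_force: [-0.8, 1.9, -0.8]
opening: 63.8
```

Run:
```python
from h import *
pos=[]
for i in range(2):
    c=env.camera("wrist");
plan([515.5,-242.6,26],91.7)
cv2.imwrite("pics/w7.png",c["image"][:,:,::-1])
```

```text
pos [ 514.  -242.6   98.7] shift m [ 0.0015 -0.     -0.0727] turn [-0.016 -0.027  0.01 ] q [-0.52  0.38  1.86  0.    0.91  1.02] t 10.52
```

View pics/w7.png

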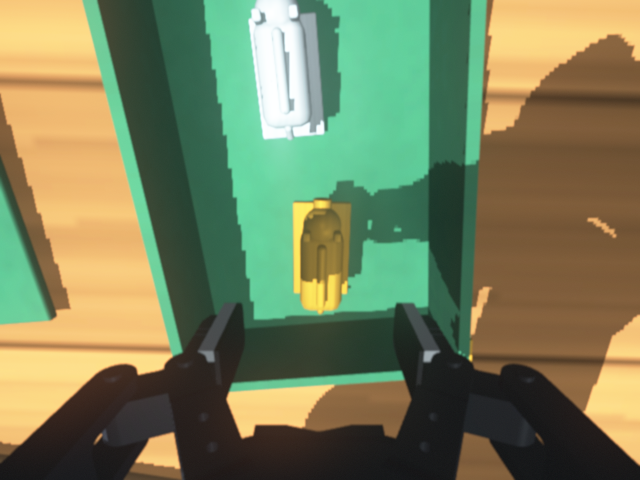

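Boar aligned between the fingers (column 321). Going down and pinching.

Call:
move_arm:
  deltas: [0.75, 0.001, 0, -0.03, 0, 0, 0, 0.75, 0, 0, -0.025, 0, 0, 0, 0.75, 0, 0, -0.017, 0, 0, 0, 0.75, 0, 0, 0, 0, 0, 0, 0.75, 0, 0, 0, 0, 0, 0]

```text
time: 10.93
tool_pos: [517.0, -243.7, 29.1]
ee_rot: [0.01, 0.708, 0.01, -0.707]
wrist_force: [0.5, -0.3, 0.6]
opening: 64.2
```

Call:
move_arm:
  deltas: [0, 0, 0, 0, 0, 0, 0, 0, 0, 0, 0, 0, 0, 0, 0, 0, 0, 0, 0, 0, 0, 0, 0, 0, 0, 0, 0, 0, 0, 0, 0, 0, 0, 0, 0, 0, 0, 0, 0, 0, 0, 0]
  newtons: 40

```text
time: 11.43
tool_pos: [517.6, -243.9, 29.7]
ee_rot: [0.011, 0.708, 0.01, -0.706]
wrist_force: [-0.6, 0.6, 5.5]
opening: 23.4
```

Held at 23.4 mm (body is 24). Lift.

Call:
move_arm:
  deltas: [0, 0, 0, 0.006, 0, 0, 0, 0, 0, 0, 0.015, 0, 0, 0, 0, 0, 0, 0.025, 0, 0, 0, 0, 0, 0, 0.03, 0, 0, 0, 0, 0, 0, 0.03, 0, 0, 0, 0, 0, 0, 0.025, 0, 0, 0, 0, 0, 0, 0.01, 0, 0, 0, 0, 0, 0, 0, 0, 0, 0, 0, 0, 0, 0, 0, 0, 0]

```text
time: 12.18
tool_pos: [515.6, -242.9, 168.3]
ee_rot: [-0.01, -0.707, -0.01, 0.707]
wrist_force: [-0.5, -0.5, -1.5]
opening: 23.4
```

```bash
python3 - <<'E'
from h import *
for n in("scene","wrist"):
    s=env.observe();c=env.camera(n);cv2.imwrite(f"pics/{n}8.png",c["image"][:,:,::-1])
plan([543,319,172],91.7)
E
python3 -c "
import cv2,numpy as np
cv2.imwrite('pics/b8.png',cv2.resize(np.hstack([cv2.imread('pics/scene8.png')[60:320,60:460],cv2.imread('pics/wrist8.png')[160:420,120:520]]),(800,260)))"
```

```text
pos [ 514.3 -242.2  166.3] shift m [0.0287 0.5612 0.0057] turn [-0.021 -0.038  0.009] q [-0.52  0.28  1.83 -0.    1.04  1.03] t 12.28
```

View pics/b8.png

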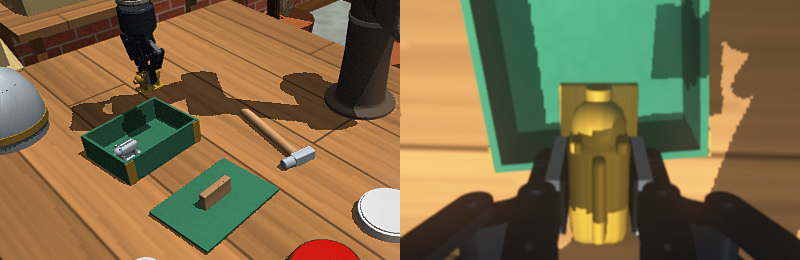

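Boar held level and the steel one still standing. Carry to the stand.

Call:
move_arm:
  deltas: [0, 0.001, 0.015, 0, 0, 0, 0, 0, 0.001, 0.025, 0, 0, 0, 0, 0, 0.0015, 0.03, 0, 0, 0, 0, 0, 0.0015, 0.03, 0, 0, 0, 0, 0, 0.0015, 0.03, 0, 0, 0, 0, 0, 0.0015, 0.03, 0, 0, 0, 0, 0, 0.0015, 0.03, 0, 0, 0, 0, 0, 0.0015, 0.03, 0, 0, 0, 0, 0, 0.0015, 0.03, 0, 0, 0, 0, 0, 0.0015, 0.03, 0, 0, 0, 0, 0, 0.0015, 0.03, 0, 0, 0, 0, 0, 0.0015, 0.03, 0, 0, 0, 0]

```text
time: 13.28
tool_pos: [531.0, 99.0, 166.7]
ee_rot: [-0.01, -0.706, -0.01, 0.708]
wrist_force: [0.4, 0.7, -1.8]
opening: 23.3
```

Call:
move_arm:
  deltas: [0, 0.0015, 0.03, 0, 0, 0, 0, 0, 0.0015, 0.03, 0, 0, 0, 0, 0, 0.0015, 0.03, 0, 0, 0, 0, 0, 0.0015, 0.03, 0, 0, 0, 0, 0, 0.0015, 0.03, 0, 0, 0, 0, 0, 0.0015, 0.03, 0, 0, 0, 0, 0, 0.0015, 0.025, 0, 0, 0, 0, 0, 0.001, 0.015, 0, 0, 0, 0, 0, 0, 0, 0, 0, 0, 0, 0, 0, 0, 0, 0, 0, 0, 0, 0, 0, 0, 0, 0, 0]

```text
time: 14.2
tool_pos: [543.5, 315.8, 167.4]
ee_rot: [-0.011, -0.706, -0.009, 0.708]
wrist_force: [-0.2, -0.9, -1.0]
opening: 23.3
```

Run:
```python
from h import *
for i in range(3):
    s=env.observe();c=env.camera("scene");print(s["tool_pos"].round(1))
cv2.imwrite("pics/s9.png",c["image"][:,:,::-1])
plan([543,319,49],91.7)
s=env.observe();c=env.camera("wrist");cv2.imwrite("pics/w9.png",c["image"][:,:,::-1]);P=wpose(c,s)
hsv=cv2.cvtColor(c["image"],cv2.COLOR_RGB2HSV)
red=(((hsv[...,0]<6)|(hsv[...,0]>175))&(hsv[...,1]>180)&(hsv[...,2]>70)).astype(np.uint8)
ct=max(cv2.findContours(red,0,1)[0],key=cv2.contourArea)
w=np.array([at_z(c,p[0],25,P)[:2] for p in ct],np.float32);print(cv2.minEnclosingCircle(w))
```

```text
[543.5 315.8 167.4]
[543.9 315.6 167.8]
[544.1 315.5 168.1]
pos [544.4 315.5 168.3] shift m [-0.0014  0.0035 -0.1193] turn [ 0.007 -0.008  0.024] q [ 0.46  0.39  1.68 -0.    1.08  2.  ] t 14.35
((539.63818359375, 318.76531982421875), 64.1381607055664)
```

View pics/w9.png

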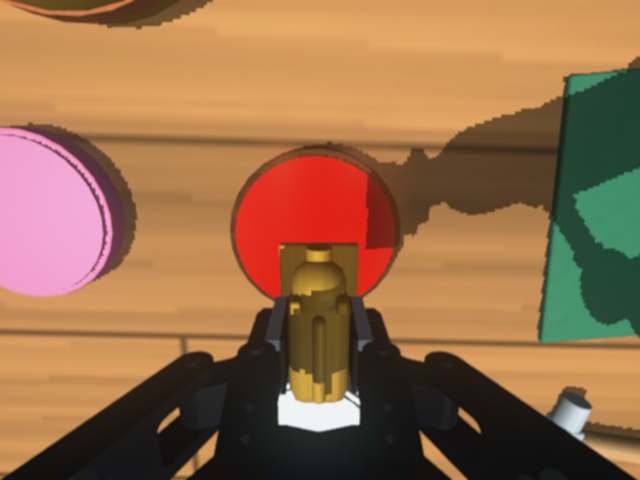

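View pics/s9.png

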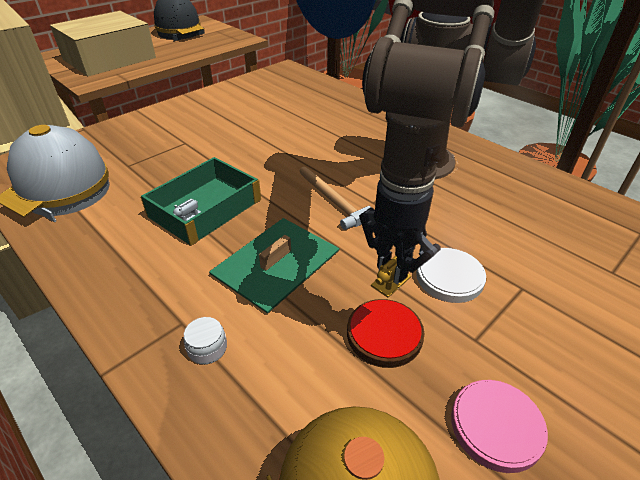

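Centred above the red top (the wrist view also puts it at about (540,319)). Lowering.

Call:
move_arm:
  deltas: [0, -0.002, 0.003, -0.015, 0, 0, 0, 0, 0, 0, -0.025, 0, 0, 0, 0, 0, 0, -0.025, 0, 0, 0, 0, 0, 0, -0.025, 0, 0, 0, 0, 0, 0, -0.014, 0, 0, 0, 0, 0, 0, -0.007, 0, 0, 0, 0, 0, 0, -0.004, 0, 0, 0, 0, 0, 0, 0, 0, 0, 0, 0, 0, 0, 0, 0, 0, 0]

```text
time: 15.15
tool_pos: [543.6, 320.3, 54.9]
ee_rot: [0.01, 0.708, 0.01, -0.706]
wrist_force: [-0.6, 0.4, -2.4]
opening: 23.2
```

Call:
move_arm:
  deltas: [0, 0, 0, -0.002, 0, 0, 0, 0, 0, 0, 0, 0, 0, 0, 0, 0, 0, 0, 0, 0, 0]

```text
time: 15.4
tool_pos: [543.1, 320.2, 52.6]
ee_rot: [0.01, 0.708, 0.01, -0.707]
wrist_force: [-0.1, -0.5, -0.8]
opening: 23.1
```

Call:
move_arm:
  deltas: [0, 0, 0, -0.002, 0, 0, 0, 0, 0, 0, 0, 0, 0, 0, 0, 0, 0, 0, 0, 0, 0]

```text
time: 15.65
tool_pos: [542.4, 319.9, 49.6]
ee_rot: [-0.01, -0.707, -0.01, 0.707]
wrist_force: [0.2, 0.5, -1.4]
opening: 23.2
```

Call:
move_arm:
  deltas: [0, 0, 0, -0.0015, 0, 0, 0, 0, 0, 0, 0, 0, 0, 0, 0, 0, 0, 0, 0, 0, 0]

```text
time: 15.9
tool_pos: [542.8, 320.1, 48.8]
ee_rot: [0.01, 0.707, 0.01, -0.707]
wrist_force: [-1.2, -0.9, 3.5]
opening: 23.4
```

Contact (force went from -1.5 to +3.5 N). Release and rise.

Call:
move_arm:
  deltas: [0.4, 0, 0, -0.0005, 0, 0, 0, 0.7, 0, 0, 0, 0, 0, 0, 0.9, 0, 0, 0, 0, 0, 0, 0.9, 0, 0, 0, 0, 0, 0, 0.9, 0, 0, 0, 0, 0, 0, 0.9, 0, 0, 0.01, 0, 0, 0, 0.9, 0, 0, 0.03, 0, 0, 0, 0.9, 0, 0, 0.04, 0, 0, 0, 0.9, 0, 0, 0.04, 0, 0, 0, 0.9, 0, 0, 0.04, 0, 0, 0, 0.9, -0.02, 0, 0.03, 0, 0, 0, 0.9, 0, 0, 0, 0, 0, 0]

```text
time: 16.9
tool_pos: [524.8, 322.4, 247.6]
ee_rot: [0.008, 0.711, 0.013, -0.703]
wrist_force: [0.6, 0.6, 0.6]
opening: 77.2
```

Call:
move_arm:
  deltas: [0.9, -0.035, 0, 0, 0, 0, 0, 0.9, -0.035, 0, 0, 0, 0, 0, 0.9, -0.035, 0, 0, 0, 0, 0, 0.9, 0, 0, 0, 0, 0, 0, 0.9, 0, 0, 0, 0, 0, 0]

```text
time: 17.32
tool_pos: [415.6, 319.7, 237.6]
ee_rot: [-0.011, -0.707, -0.011, 0.707]
wrist_force: [0.2, 1.0, 0.6]
opening: 77.3
```

```bash
python3 - <<'E'
from h import *
for n in("scene","top","wrist"):
    s=env.observe();c=env.camera(n);cv2.imwrite(f"pics/{n}10.png",c["image"][:,:,::-1]);P=wpose(c,s) if n=="wrist" else None
    for t,z in(("brass_boar",25),("steel_boar",6),("lid",0)):
        for d in env.tip_of(n,t): print(n,t,round(d["p"],2),np.round(d["location"]),at_z(c,d["location"],z,P).round(1))
E
python3 -c "
import cv2,numpy as np
a=cv2.imread('pics/scene10.png')[120:400,130:530];b=cv2.imread('pics/wrist10.png')
cv2.imwrite('pics/b10.png',np.hstack([a,cv2.resize(b,(373,280))]))"
```

```text
scene steel_boar 0.67 [192. 220.] [ 616.3 -208.3    6. ]
scene lid 0.71 [278. 260.] [554.9  33.7   0. ]
top brass_boar 0.52 [257. 223.] [532.9 318.8  25. ]
top steel_boar 0.9 [454. 189.] [ 617.5 -214.6    6. ]
top lid 0.58 [361. 212.] [558.7  38.5   0. ]
wrist brass_boar 0.84 [323.  76.] [540.9 320.1  25. ]
wrist lid 0.98 [627.  67.] [560.2  35.8   0. ]
```

View pics/b10.png

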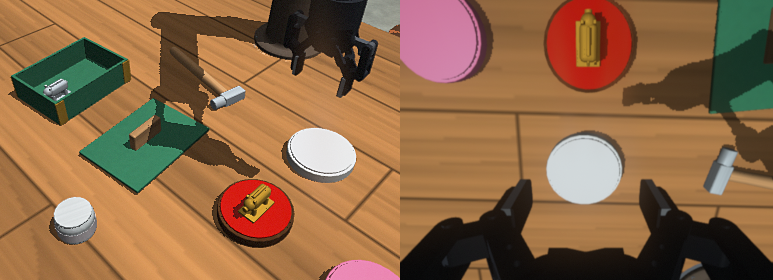

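View pics/top10.png

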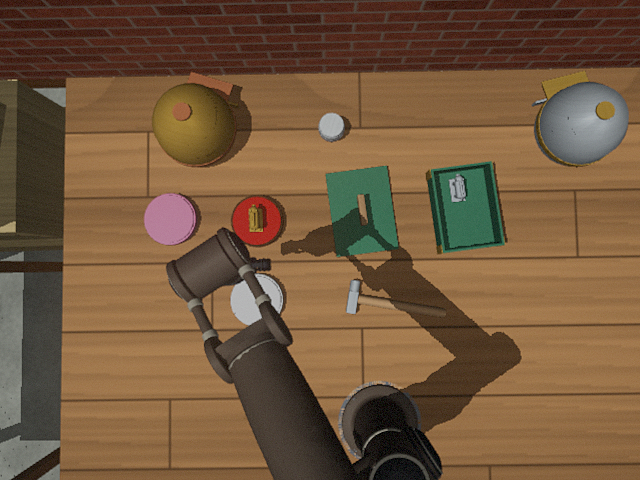

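The brass boar is upright at the centre of the red top, the lid is flat on the table and the steel boar is standing in the box. The gripper is clear of everything, so I'm handing in.

```bash
python3 -c "
from plant import env
print(env.finish_job())"
```

```text
the job is handed in; nothing more can be done
None
```

I handed the job in at about 17.5 s of the 64 s allowed; the hand-in gives no verdict, so the results below are from my last pictures.

- **Lid:** I lifted it by its rail and set it down on the bare table at about (559, 36) mm, roughly 270 mm from where it started. It lies handle up and looks flat in the pictures, but I did not measure its tilt.
- **Brass boar:** I took it from the near half of the box and stood it upright on the red-topped stand. The wrist view puts it at (541, 320) mm, against a stand axis of about (541, 319). The top view gave x = 533 instead, about 8 mm off; that was a low-confidence reading (0.52). Both are inside the 30 mm limit.
- **Steel boar:** It is still standing in the box, and its position matches the earlier reading to within about 4 mm.
- **Gripper:** It has let go of everything and is clear. Both set-downs were confirmed by contact force before release, about 18 N for the lid and 3.5 N for the boar.

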